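# Refit the hand lever on a dust damper's splined spindle and open it

### The job

The hand lever has come off the dust-extraction damper on this shoe-finishing bench. Put it back on the splined spindle with its arm over the quadrant plate, between the two stop pins: the blade was left part open, so turn the lever and feel for the splines without forcing them, slide the hub fully home on its collar, then swing the lever round to its open stop and let go. Leave the other things on the bench where they are.

Things in the scene. Friction and masses are not known exactly. Their poses are not given: they have to be found in the camera images.
- damper: Fixed grey dust duct 200 mm wide, 110 mm high, open mouth at its -y end (150 mm from the spindle), elbow box at +y. Origin on the bench under the vertical spindle's axis; y along the duct, z up. Its blade turns with the spindle, seen from above counter-clockwise from shut (across the duct, 0 deg) to open (along it, 90 deg); it starts between 2 and 72 deg, not measured.
- shoulder (a point): Middle of the spindle collar's upper face (44 mm across), 136 mm above the bench, on the spindle's axis: where the middle of the hub's underside belongs. Axes as the damper's, whatever the blade's angle. The collar stands on a boss 52 mm across and 22 mm high on the duct's top. The spindle needs about 0.2 N m to turn and stays where left.
- tooth_ends (a point): Axes as the damper's. On the spindle's axis, 166 mm above the bench, at the upper end of the 30 mm long spline: 4 equal straight teeth 90 deg apart, 7 mm wide, 23 mm across the roots, 28 mm outside, one pair in line with the blade. With teeth not matched the hub's underside rests here; matched, it slides down 30 mm to the collar. Press with 5 to 15 N; a contact of 60 N spoils the splines.
- nose_end (a point): Axes as the damper's. Upper end of the spindle, 180 mm above the bench: a smooth round nose 14 mm long above the spline, 22.5 mm across, tapering to 15 mm over its last 6 mm, that guides the hub's bore. A dark slot across its end lies in line with the blade.
- open_stop (a point): Axis of the upright steel pin, 10 mm thick, 90 mm from the spindle's axis, top 146 mm above the bench, that the arm's side meets at open (90 deg). A like pin stops the arm at shut. Both stand on the quadrant plate on the duct's top. A push of some 5 to 10 N at the lever's grip shows the stop is met; a contact of 60 N spoils it.
- lever: Loose hand lever, steel hub, alloy arm, 0.35 to 0.55 kg, flat on the bench, right way up. Origin on the bore's axis at the hub's underside, x along the arm, z up. Arm: flat bar 20 mm wide, 8 mm thick, level with the hub's underside, reaching 148 mm from the axis. Fitted right the arm lies in line with the blade, over the quadrant plate: towards the damper's -x at shut, its -y (over the mouth) at open.
- hub_top (a point): Axes as the lever's. Middle of the upper face of the lever's round hub, 50 mm across, 34 mm high. Its through bore is splined to suit the spindle, with 0.75 mm slack all round and about 3 deg of turn either way; two of its four grooves lie in line with the arm, so it goes on every 90 deg. With the hub home the spindle's nose stands 10 mm out of it.
- lever_grip (a point): Axes as the lever's. On the axis of the lever's upright black round grip, 25 mm thick, 42 mm tall, standing on the arm 130 mm from the bore's axis; the point is 30 mm above the arm's underside, 20 mm below the grip's top.
- cement_jar: White plastic jar with a black lid, 76 mm across, 100 mm tall; not part of the job. Origin at its underside's middle.
- wrench: Steel spanner 170 mm long, lying on the bench; not part of the job. Origin at its underside's middle.
- shoe_last: Green plastic shoe last, 255 mm long, 91 mm tall, standing on its sole; not part of the job. Origin at its underside's middle.
Things that resemble listed ones, but are neither listed nor needed, are in the scene too. Of the things that look like the lever, the smallest one is meant.

How it is judged:
By the outcome, as a careful person would: the job done as asked, in the order asked, and still so for the second after the job is handed in, with the robot touching nothing.
It also fails if it takes over 72 s, if anything falls off the work surface, if the arm or the gripper's body presses on something with over 40 N, if the wrist force passes 120 N, or if a joint passes its speed limit or range.

### The arm

A 7-joint arm with a two-finger parallel gripper is mounted at the origin on the work surface. World frame = base frame: x ahead of the robot, y to its left, z up, the work surface at z = 0. Lengths are in m, angles in rad, forces in N, time in s.
With the tool pointing down it reaches from about 0.35 to 0.9 m from the base axis. Payload 7.2 kg.
Tool frame: the origin (TCP) lies between the finger pads; the fingertips stand 25 mm ahead of it and the grasp point (between the pads) lies 6 mm ahead of it; z points along the fingers, y is the direction in which the jaws open and shut (so a half turn about z gives the same grasp; the last joint's range is limited). The gripper opens to 88 mm and grips with 3 to 60 N. Pads are 20 mm wide; open, the fingers measure 115 mm over their backs; the gripper's body (75 mm by 178 mm) begins 61 mm behind the grasp point.
Start: joints at [-1.4, 0.411, -0.013, 1.596, 0.006, 1.134, -0.082], TCP at [0.148, 0.607, 0.248] pointing down, gripper open.
Joint ranges: [-2.95, 2.95], [-0.29, 1.99], [-1.47, 1.44], [0.14, 2.54], [-1.03, 4.17], [0.13, 1.85], [-2.86, 2.86]. Speed limits (rad/s): [2.39, 2.39, 3.01, 3.01, 3.14, 3.14, 3.14].

### API

Orientations are given as a 3x3 rotation matrix whose columns are the frame's x, y, z axes.
In Python, from bench import status, viewer, job gives the robot as it stands.
- The arm moves only by the tool apply_moves, never from a script. Its argument "commands" is a list of rows, each an object with "offset": the shift along the world's x, y, z in cm, a list of three; "dr": the turn, a rotation vector about the world's x, y, z in rad, a list of three; "jaw": the finger opening in cm, from 0 to 8.78. In form: [{"offset": [x, y, z], "dr": [ax, ay, az], "jaw": jaw}, ...]. A call has 1 to 8 rows; each row shifts and turns the commanded pose from where the row before left it; what a row does not reach is not made up. A row lasts 1/10 s, in which the tool goes at most 50 mm and 8.59 degrees, less where a joint would pass 70% of its speed; a pose out of reach is approached as far as the arm can. A call is refused whole if a number of a shift passes 5 or a number of a turn 0.15, either way. A call with a gripper value outside its range is refused whole. The fingers move at their own pace and stop on an object; "newtons" is the grip in N (left out, the last holds). Time passes only in rows, so rows that do not move let the fingers close. It gives the time, the measured TCP pose, the force and the opening at its end, in the units of the state.
- status.get_state(): the state, without advancing time (a new reading comes with each control period).
- viewer.capture(name): name is "scene" or "top" or "wrist"; returns a dict with "frame" (400x640x3 uint8, red, green, blue), "range_z" (400x640 float32, m along the optical axis (not along the pixel's ray), 0 where there is no reading), "intrinsics" (3x3 intrinsics, pixels), "extrinsics" (4x4, takes a point from world to camera coordinates); the wrist camera has in their place "tool_from_camera" (4x4, takes a point from camera to tool coordinates, whose origin is the TCP and whose axes are the flange's). Camera axes: x right, y down, z forward; pixel columns grow to the right and rows downward; lengths in m; the calibration is good to about 2 mm. A picture is of the moment at which its call begins: read the wrist's pose just before it.
- job.hand_in(): hands the job in, once; it reports no verdict.
The state is a dict: "t": time; "joint_positions": joint angles; "joint_velocities": joint speeds; "joint_efforts": joint torques, N m; "tool_pos": TCP position; "eef_rot": TCP orientation; "wrist_force": force on the tool from outside, world axes, zero at the start; "torque": the same for the moment, N m; "finger_gap": finger opening in m.
Only numpy, scipy, OpenCV 4.12 (cv2) and the standard library are available. Lean on these libraries where they do the work, as an engineer would, in place of code of your own. Each camera call takes 0.05 s, during which the arm holds its last target. There are 200 camera calls.

## Working session

There is one attempt and no reset: what is moved stays moved. The work goes in short steps, Python scripts to look and compute and a tool call to move; the robot and the scene stay as the last step left them, time stands still between calls to the robot, and variables do not carry over. Pictures are saved under pics/ and viewed, about 8 in all and at most 12, crops included, and the job is handed in when it is done.

Besides the shell and the picture viewer there is one more tool, called after "Emit:" as a command line: name --argument value ..., lists and objects as JSON in quotes. apply_moves: Moves the arm, as the interface text tells. Its arguments: {"type":"object","properties":{"commands":{"type":"array"},"newtons":{"type":"number"}},"required":["commands"]}

```bash
mkdir -p pics
cat > h.py <<'E'
import numpy as np, cv2
from bench import status, viewer, job
def cap(n):
    s=status.get_state(); c=viewer.capture(n)
    if n=="wrist":
        T=np.eye(4);T[:3,:3]=s["eef_rot"];T[:3,3]=s["tool_pos"];c["W"]=T@c["tool_from_camera"]
    else: c["W"]=np.linalg.inv(c["extrinsics"])
    np.savez(f"{n}.npz",**c); return c
def ray(c,u,v):
    d=np.linalg.inv(c["intrinsics"])@[u,v,1]; return c["W"][:3,3],c["W"][:3,:3]@d
def at_z(c,u,v,z):
    o,d=ray(c,u,v); return o+d*(z-o[2])/d[2]
def pt(c,u,v):
    o,d=ray(c,u,v); return o+d*c["range_z"][v,u]
def cloud(c):
    v,u=np.mgrid[:400,:640]; d=np.stack([u,v,np.ones_like(u)],-1)@np.linalg.inv(c["intrinsics"]).T
    return c["W"][:3,3]+(d*c["range_z"][...,None])@c["W"][:3,:3].T
E
python3 - <<'E'
from h import *
print({k:np.round(v,3).tolist() for k,v in status.get_state().items()})
a=cap("top");b=cap("scene")
cv2.imwrite("pics/top.png",a["frame"][...,::-1]);cv2.imwrite("pics/scene.png",b["frame"][...,::-1])
print(a["W"].round(3),a["intrinsics"])
E
```

```text
{'t': 0.0, 'joint_positions': [-1.4, 0.412, -0.013, 1.597, 0.006, 1.134, -0.082], 'joint_velocities': [-0.0, 0.0, -0.0, -0.001, -0.001, -0.002, 0.002], 'joint_efforts': [-0.0, -58.797, 0.641, -29.106, -0.054, 0.018, 0.0], 'tool_pos': [0.148, 0.607, 0.247], 'eef_rot': [[-0.972, 0.237, -0.0], [0.237, 0.972, -0.002], [-0.0, -0.002, -1.0]], 'wrist_force': [0.496, -0.575, 0.572], 'torque': [0.007, -0.017, 0.026], 'finger_gap': 0.088}
[[-0.04  -0.977  0.21   0.267]
 [-0.999  0.04  -0.003 -0.19 ]
 [-0.005 -0.21  -0.978  1.308]
 [ 0.     0.     0.     1.   ]] [[410.38444924   0.         320.62590626]
 [  0.         410.38444924 200.00805774]
 [  0.           0.           1.        ]]
```

View pics/top.png

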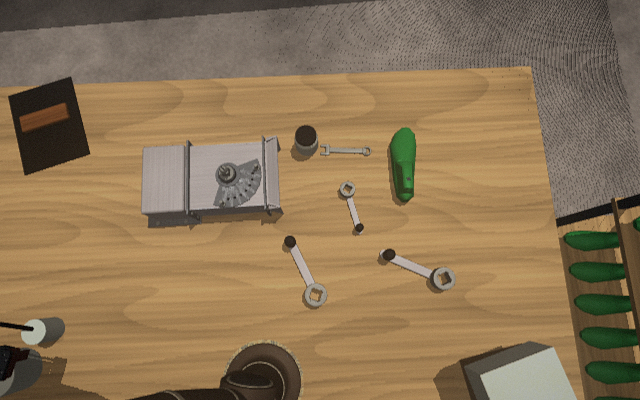

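View pics/scene.png

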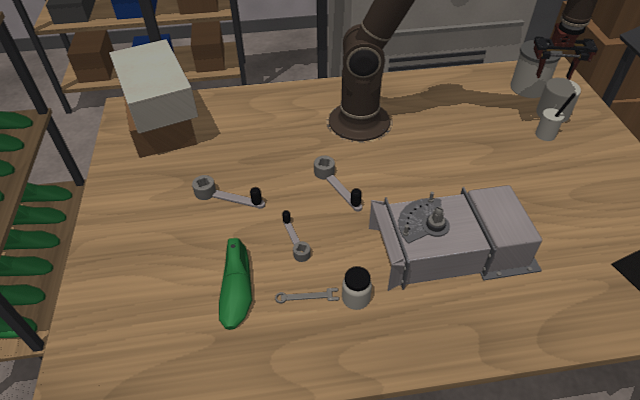

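The top view shows the damper's spindle at (226,172). Three things look like the lever, with hubs at A (347,188), B (315,295) and C (444,279). A looks smallest. I'll measure all three and check A in a close crop.

Run:
```python
from h import *
a=dict(np.load("top.npz"))
for n,h,g in [("A",(347,188),(359,228)),("B",(315,295),(290,242)),("C",(444,279),(388,256))]:
    H=at_z(a,*h,.034);G=at_z(a,*g,.05);print(n,H.round(3),G.round(3),np.hypot(*(H-G)[:2]).round(3), pt(a,*g).round(3))
for p in [(226,172),(222,166),(226,180)]: print(pt(a,*p).round(3), at_z(a,*p,.18).round(3))
f=a["frame"][...,::-1]
l=cv2.resize(f[130:220,185:285],None,fx=4,fy=4,interpolation=3); r=cv2.resize(f[165:255,310:400],None,fx=4,fy=4,interpolation=3)
cv2.imwrite("pics/c1.png",np.hstack([l,r]))
```

```text
A [ 0.577 -0.28   0.034] [ 0.445 -0.309  0.05 ] 0.136 [ 0.445 -0.309  0.05 ]
B [ 0.249 -0.165  0.034] [ 0.41  -0.095  0.05 ] 0.176 [ 0.408 -0.096  0.067]
C [ 0.28  -0.559  0.034] [ 0.355 -0.392  0.05 ] 0.184 [ 0.354 -0.389  0.067]
[0.606 0.076 0.169] [0.603 0.073 0.18 ]
[0.622 0.085 0.178] [0.621 0.085 0.18 ]
[0.593 0.084 0.132] [0.579 0.073 0.18 ]
```

View pics/c1.png

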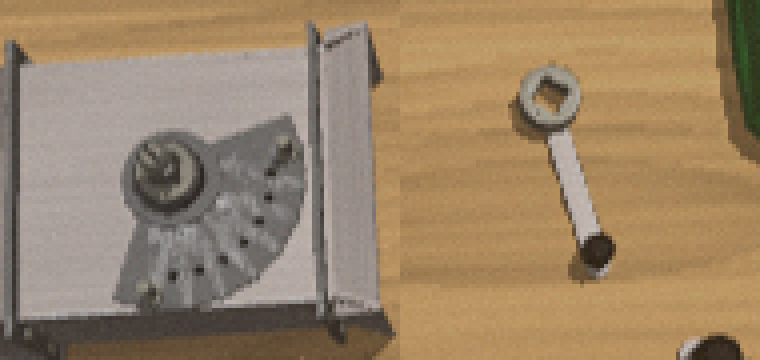

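A, with hub at (347,188), is the smallest: bore to grip is about 130 mm, against about 180 mm for B and C. The sector with its two pins opens towards image right and down, so the damper's axes are close to the world's. Next I'll take a close look at the spindle from above.

Emit:
apply_moves --commands '[{"offset":[3,-3.4,2]},{"offset":[3.3,-3.7,2]},{"offset":[3.3,-3.7,2]},{"offset":[3.3,-3.7,2]},{"offset":[3.3,-3.7,2]},{"offset":[3.3,-3.7,2]},{"offset":[3.3,-3.7,0]},{"offset":[3.3,-3.7,0]}]'

```text
schema error: expected keys offset, dr, jaw
```

Emit:
apply_moves --commands '[{"offset":[3.3,-3.7,0]},{"offset":[3.3,-3.7,0]},{"offset":[3.3,-3.7,0]},{"offset":[3.3,-3.7,0]},{"offset":[3.3,-3.7,0]},{"offset":[0,0,0]},{"offset":[0,0,0]}]'

```text
schema error: expected keys offset, dr, jaw
```

Run:
```python
from h import *
s=status.get_state();print(s["t"],s["tool_pos"],s["eef_rot"].__class__)
c=cap("wrist");print(c["tool_from_camera"].round(3),c["W"].round(3),c["intrinsics"])
cv2.imwrite("pics/w1.png",c["frame"][...,::-1])
```

```text
0.1 [0.14774337 0.60684645 0.24689369] <class 'numpy.ndarray'>
[[-0.    -0.965 -0.264  0.072]
 [ 1.    -0.    -0.     0.001]
 [ 0.    -0.264  0.965 -0.137]
 [ 0.     0.     0.     1.   ]] [[ 0.237  0.937  0.256  0.078]
 [ 0.972 -0.228 -0.064  0.625]
 [-0.002  0.264 -0.965  0.383]
 [ 0.     0.     0.     1.   ]] [[319.33229088   0.         319.61478797]
 [  0.         319.33229088 192.61140129]
 [  0.           0.           1.        ]]
```

View pics/w1.png

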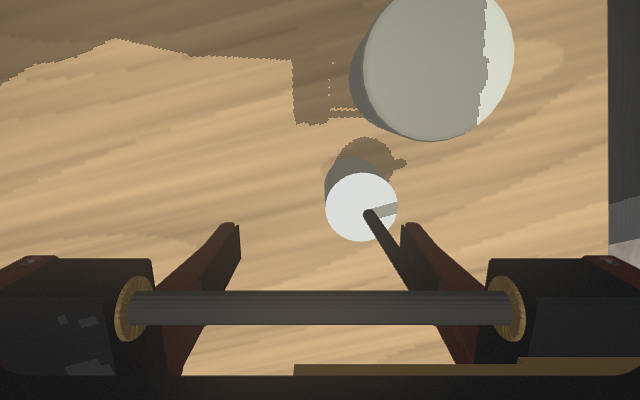

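The robot did not move: the rows were missing keys. The wrist view shows a white cup with a brush at (361,205), close to the fingers, so I'll rise first.

Emit:
apply_moves --commands '[{"offset":[0,0,5],"dr":[0,0,0],"jaw":8.78},{"offset":[0,0,5],"dr":[0,0,0],"jaw":8.78},{"offset":[1,-1.2,4],"dr":[0,0,0],"jaw":8.78},{"offset":[3.3,-3.7,0],"dr":[0,0,0],"jaw":8.78},{"offset":[3.3,-3.7,0],"dr":[0,0,0],"jaw":8.78},{"offset":[3.3,-3.7,0],"dr":[0,0,0],"jaw":8.78},{"offset":[3.3,-3.7,0],"dr":[0,0,0],"jaw":8.78},{"offset":[3.3,-3.7,0],"dr":[0,0,0],"jaw":8.78}]'

```text
t: 0.95
tool_pos: [0.3238, 0.4084, 0.3876]
eef_rot: [[-0.972, 0.236, -0.0], [0.236, 0.972, 0.0], [0.0, 0.0, -1.0]]
wrist_force: [0.8, 0.4, -0.3]
finger_gap: 0.0874
```

Emit:
apply_moves --commands '[{"offset":[3.3,-3.7,0],"dr":[0,0,0],"jaw":8.78},{"offset":[3.3,-3.7,0],"dr":[0,0,0],"jaw":8.78},{"offset":[3.3,-3.7,0],"dr":[0,0,0],"jaw":8.78},{"offset":[3.3,-3.7,0],"dr":[0,0,0],"jaw":8.78},{"offset":[3.3,-3.7,0],"dr":[0,0,0],"jaw":8.78},{"offset":[3.3,-3.7,0],"dr":[0,0,0],"jaw":8.78},{"offset":[3.3,-3.7,0],"dr":[0,0,0],"jaw":8.78},{"offset":[0,0,0],"dr":[0,0,0],"jaw":8.78}]'

```text
t: 1.75
tool_pos: [0.557, 0.1441, 0.3873]
eef_rot: [[-0.969, 0.246, 0.001], [0.246, 0.969, -0.004], [-0.002, -0.003, -1.0]]
wrist_force: [-0.0, 0.4, -0.3]
finger_gap: 0.0876
```

Run:
```python
from h import *
s=status.get_state();print(s["t"],s["tool_pos"])
c=cap("wrist")
p=cloud(c); m=(np.hypot(p[...,0]-.61,p[...,1]-.08)<.05)&(p[...,2]>.176)&(p[...,2]<.19)
v,u=np.nonzero(m); print(u.mean(),v.mean(),p[m].mean(0),len(u))
cv2.imwrite("pics/w2.png",c["frame"][...,::-1])
```

```text
1.75 [0.55704724 0.14409969 0.38728869]
281.3315789473684 231.66315789473686 [0.61414125 0.0842837  0.17877639] 190
```

View pics/w2.png

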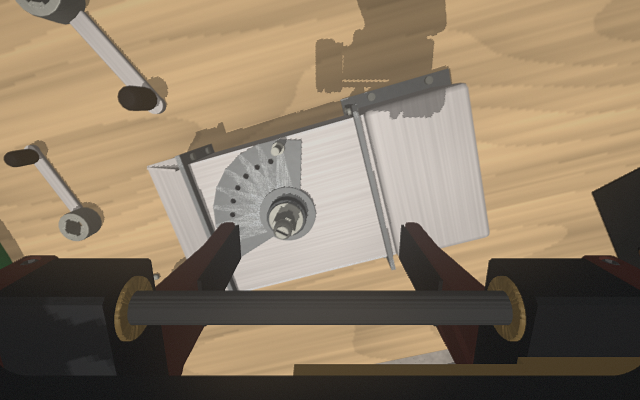

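The wrist view shows the spindle nose near (283,230), the sector with a pin at (279,146), and lever A with hub at (80,224) and grip at (22,157). Now I'll measure the damper's yaw, the slot and the lever.

Run:
```python
from h import *
c=dict(np.load("wrist.npz"));p=cloud(c)
# duct yaw: flat duct-top points -> rectangle; elbow flange line edges
for n in ("wrist","top"):
    d=dict(np.load(n+".npz"));q=cloud(d)
    m=(abs(q[...,2]-.111)<.005)&(np.hypot(q[...,0]-.61,q[...,1]-.08)<.2)
    P=q[m][:,:2].astype(np.float32); r=cv2.minAreaRect(P*1000); print(n,m.sum(),r)
    for lo,hi,R in [(.172,.19,.03),(.133,.139,.035),(.15,.169,.03)]:
        m=(q[...,2]>lo)&(q[...,2]<hi)&(np.hypot(q[...,0]-.612,q[...,1]-.083)<R)
        k=cv2.minEnclosingCircle((q[m][:,:2]*1000).astype(np.float32)) if m.sum()>3 else None
        print(lo,m.sum(),q[m].mean(0),k)
    m=(q[...,2]>.140)&(q[...,2]<.150)&(np.hypot(q[...,0]-.612,q[...,1]-.083)>.07)&(np.hypot(q[...,0]-.612,q[...,1]-.083)<.11)
    for t in q[m][:60:6]: print(t.round(3))
    # lever
    m=(q[...,2]>.028)&(q[...,2]<.04)&(np.hypot(q[...,0]-.577,q[...,1]+.28)<.04)
    print("hub",m.sum(),q[m].mean(0),cv2.minEnclosingCircle((q[m][:,:2]*1000).astype(np.float32)))
    m=(q[...,2]>.044)&(q[...,2]<.056)&(np.hypot(q[...,0]-.445,q[...,1]+.309)<.04)
    print("grip",m.sum(),q[m].mean(0),cv2.minEnclosingCircle((q[m][:,:2]*1000).astype(np.float32)))
f=c["frame"][...,::-1]
cv2.imwrite("pics/c2.png",cv2.resize(f[190:250,245:325],None,fx=9,fy=9,interpolation=2))
```

```text
wrist 22352 ((606.8054809570312, 92.93769073486328), (305.4472351074219, 228.35186767578125), 87.37741088867188)
0.172 263 [0.61330006 0.08485514 0.17753652] ((614.5697631835938, 84.15970611572266), 11.155415534973145)
0.133 422 [0.60857081 0.08754615 0.13542562] ((615.2717895507812, 83.4224624633789), 23.33473014831543)
0.15 167 [0.60878106 0.08784495 0.16142797] ((614.8106689453125, 83.92839813232422), 14.235411643981934)
[0.521 0.097 0.142]
[0.523 0.1   0.145]
[0.524 0.098 0.144]
[0.524 0.097 0.146]
[0.525 0.093 0.145]
[0.526 0.1   0.145]
[0.527 0.096 0.145]
[0.527 0.094 0.145]
[0.529 0.101 0.146]
[0.529 0.098 0.146]
hub 563 [ 0.57510013 -0.27863996  0.03277247] ((575.8428955078125, -279.7534484863281), 25.181203842163086)
grip 199 [ 0.44977032 -0.30787018  0.04818691] ((448.5990905761719, -309.59307861328125), 12.003961563110352)
top 4559 ((613.1181030273438, 101.11363220214844), (228.6284637451172, 334.6778564453125), 1.468233346939087)
0.172 42 [0.61241122 0.08317375 0.17771639] ((612.9069213867188, 84.16539764404297), 10.854268074035645)
0.133 78 [0.60960645 0.08039842 0.13540769] ((613.4462280273438, 82.92469024658203), 25.142913818359375)
0.15 31 [0.60814553 0.07997086 0.1609357 ] ((613.1044921875, 83.4336166381836), 13.633044242858887)
[ 0.635 -0.001  0.142]
[ 0.629 -0.004  0.144]
[0.527 0.098 0.144]
[0.524 0.092 0.144]
hub 125 [ 0.57379379 -0.27943707  0.03298606] ((574.9251708984375, -279.90765380859375), 24.662757873535156)
grip 39 [ 0.44842967 -0.31042927  0.04842886] ((449.7343444824219, -310.9390869140625), 11.729033470153809)
```

View pics/c2.png

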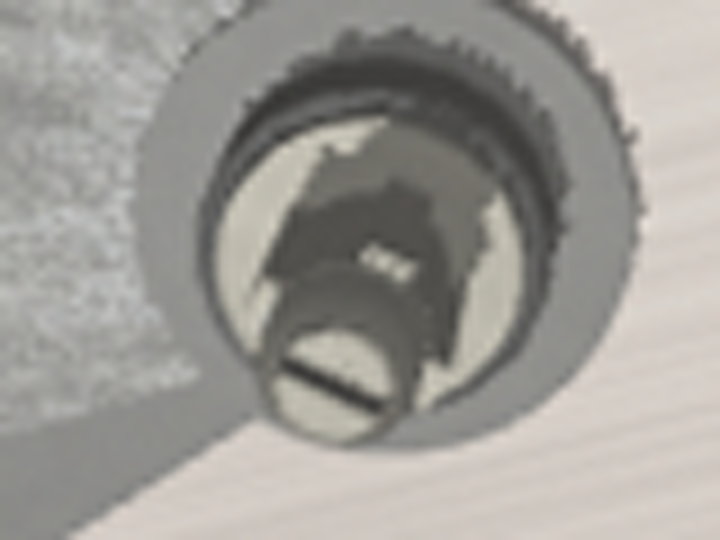

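Run:
```python
from h import *
c=dict(np.load("wrist.npz"))
a=at_z(c,276.7,230.2,.178);b=at_z(c,287.5,235.3,.178);print(a,b,np.degrees(np.arctan2(*(b-a)[1::-1])))
print(status.get_state()["joint_positions"].round(3))
```

```text
[0.61134194 0.07939495 0.178     ] [0.62055587 0.08982136 0.178     ] 48.53262883598599
[-0.65   0.243  0.388  1.53  -0.091  1.388  1.07 ]
```

The slot points at 48.5° in the world, so the arm must lie at about 228.5°. That puts the blade at about 47°, within the stated range. Spindle ≈ (0.614, 0.084). The pins give a damper yaw of about +1.7°. The lever's bore is at (0.5755, -0.280) with its arm at 193.3°. I'll grasp the hub with tool x opposite to the arm, because joint 7's range allows that. This means turning -152.5° while moving over.

Emit:
apply_moves --commands '[{"offset":[0.1,-2.4,0],"dr":[0,0,-0.148],"jaw":8.78},{"offset":[0.1,-2.4,0],"dr":[0,0,-0.148],"jaw":8.78},{"offset":[0.1,-2.4,0],"dr":[0,0,-0.148],"jaw":8.78},{"offset":[0.1,-2.4,0],"dr":[0,0,-0.148],"jaw":8.78},{"offset":[0.1,-2.4,0],"dr":[0,0,-0.148],"jaw":8.78},{"offset":[0.1,-2.4,0],"dr":[0,0,-0.148],"jaw":8.78},{"offset":[0.1,-2.4,0],"dr":[0,0,-0.148],"jaw":8.78},{"offset":[0.1,-2.4,0],"dr":[0,0,-0.148],"jaw":8.78}]'

```text
t: 2.6
tool_pos: [0.5615, -0.0399, 0.3875]
eef_rot: [[-0.144, 0.99, -0.0], [0.99, 0.144, 0.001], [0.001, -0.0, -1.0]]
wrist_force: [0.6, -0.1, -0.4]
finger_gap: 0.0877
```

Emit:
apply_moves --commands '[{"offset":[0.1,-2.4,0],"dr":[0,0,-0.148],"jaw":8.78},{"offset":[0.1,-2.4,0],"dr":[0,0,-0.148],"jaw":8.78},{"offset":[0.1,-2.4,-1],"dr":[0,0,-0.148],"jaw":8.78},{"offset":[0.1,-2.4,-2],"dr":[0,0,-0.148],"jaw":8.78},{"offset":[0.1,-2.4,-2],"dr":[0,0,-0.148],"jaw":8.78},{"offset":[0.1,-2.4,-2],"dr":[0,0,-0.148],"jaw":8.78},{"offset":[0.1,-2.4,-3],"dr":[0,0,-0.148],"jaw":8.78},{"offset":[0.1,-2.4,-3],"dr":[0,0,-0.148],"jaw":8.78}]'

```text
t: 3.4
tool_pos: [0.5703, -0.2317, 0.2566]
eef_rot: [[0.862, 0.506, 0.001], [0.506, -0.862, 0.001], [0.001, -0.001, -1.0]]
wrist_force: [0.5, 0.7, -0.0]
finger_gap: 0.0878
```

Emit:
apply_moves --commands '[{"offset":[0.1,-2.4,0],"dr":[0,0,-0.148],"jaw":8.78},{"offset":[0.1,-1.5,0],"dr":[0,0,-0.148],"jaw":8.78},{"offset":[0,0,0],"dr":[0,0,0],"jaw":8.78},{"offset":[0,0,0],"dr":[0,0,0],"jaw":8.78}]'

```text
t: 3.8
tool_pos: [0.5721, -0.2702, 0.2572]
eef_rot: [[0.97, 0.241, -0.001], [0.241, -0.97, 0.001], [-0.0, -0.001, -1.0]]
wrist_force: [-0.7, -0.4, -0.1]
finger_gap: 0.0878
```

```bash
cat > lev.py <<'E'
from h import *
s=status.get_state();c=cap("wrist");q=cloud(c)
m=(q[...,2]>.028)&(q[...,2]<.04)&(np.hypot(q[...,0]-.577,q[...,1]+.28)<.04)
print("hub",m.sum(),q[m].mean(0).round(4),cv2.minEnclosingCircle((q[m][:,:2]*1000).astype(np.float32)))
m=(q[...,2]>.044)&(q[...,2]<.056)&(np.hypot(q[...,0]-.447,q[...,1]+.309)<.04)
print("grip",m.sum(),m.any() and cv2.minEnclosingCircle((q[m][:,:2]*1000).astype(np.float32)))
R=s["eef_rot"];print(s["t"],s["tool_pos"],"yaw",np.degrees(np.arctan2(R[1,0],R[0,0])),"zax",R[:,2],s["joint_positions"].round(2),s["wrist_force"])
cv2.imwrite("pics/w3.png",c["frame"][...,::-1])
E
python3 lev.py
```

```text
hub 1027 [ 0.5772 -0.2802  0.0332] ((576.4133911132812, -280.61138916015625), 24.967435836791992)
grip 261 ((451.28253173828125, -311.1201171875), 11.925211906433105)
3.8 [ 0.57214432 -0.27024263  0.25719017] yaw 13.953439429964641 zax [-6.71884229e-04  9.10315239e-04 -9.99999360e-01] [-0.26  0.56  0.95  1.61 -0.48  1.23 -0.54] [-0.69916088 -0.35268272 -0.10540204]
```

View pics/w3.png

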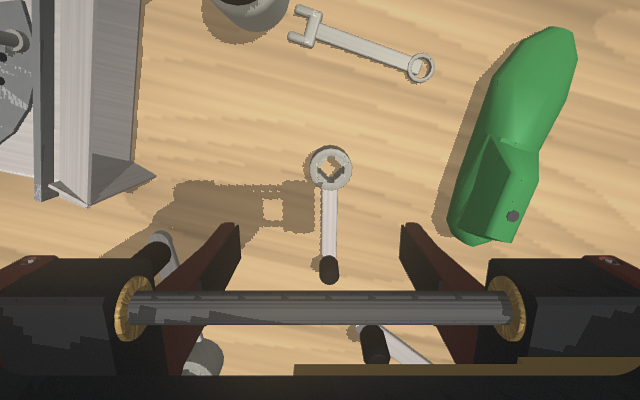

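The close view shows lever A with its bore at (331,168) and the arm running straight down to the grip at (330,268). The fingers are aligned with it. Now I'll descend over the hub.

Emit:
apply_moves --commands '[{"offset":[0.4,-1.0,-3],"dr":[0,0,0],"jaw":8.78},{"offset":[0,0,-4],"dr":[0,0,0],"jaw":8.78},{"offset":[0,0,-4],"dr":[0,0,0],"jaw":8.78},{"offset":[0,0,-4],"dr":[0,0,0],"jaw":8.78},{"offset":[0,0,-3],"dr":[0,0,0],"jaw":8.78},{"offset":[0,0,0],"dr":[0,0,0],"jaw":8.78},{"offset":[0,0,0],"dr":[0,0,0],"jaw":8.78}]'

```text
t: 4.55
tool_pos: [0.5764, -0.2808, 0.0784]
eef_rot: [[0.971, 0.239, 0.0], [0.239, -0.971, 0.001], [0.0, -0.0, -1.0]]
wrist_force: [0.2, 0.2, 0.2]
finger_gap: 0.0875
```

Emit:
apply_moves --commands '[{"offset":[0,0,-2.5],"dr":[0,0,0],"jaw":8.78},{"offset":[0,0,-1.5],"dr":[0,0,0],"jaw":8.78},{"offset":[0,0,-0.9],"dr":[0,0,0],"jaw":8.78},{"offset":[0,0,0],"dr":[0,0,0],"jaw":8.78},{"offset":[0,0,0],"dr":[0,0,0],"jaw":4.5},{"offset":[0,0,0],"dr":[0,0,0],"jaw":4.5},{"offset":[0,0,0],"dr":[0,0,0],"jaw":4.5},{"offset":[0,0,0],"dr":[0,0,0],"jaw":4.5}]' --newtons 50

```text
t: 5.35
tool_pos: [0.5761, -0.2818, 0.0291]
eef_rot: [[0.972, 0.237, 0.001], [0.237, -0.972, -0.0], [0.001, 0.0, -1.0]]
wrist_force: [-0.1, 0.5, 0.1]
finger_gap: 0.0593
```

Emit:
apply_moves --commands '[{"offset":[0,0,0],"dr":[0,0,0],"jaw":4.5},{"offset":[0,0,0],"dr":[0,0,0],"jaw":4.5},{"offset":[0,0,0],"dr":[0,0,0],"jaw":4.5}]'

```text
t: 5.65
tool_pos: [0.576, -0.2818, 0.0289]
eef_rot: [[0.972, 0.237, 0.0], [0.237, -0.972, -0.0], [0.0, 0.0, -1.0]]
wrist_force: [-0.2, 0.2, 2.3]
finger_gap: 0.0498
```

The hub is gripped, with a gap of 49.8 mm. I'll lift it and carry it over the spindle, turning +0.6 rad.

Emit:
apply_moves --commands '[{"offset":[0,0,1.5],"dr":[0,0,0],"jaw":4.5},{"offset":[0,0,3.5],"dr":[0,0,0],"jaw":4.5},{"offset":[0,0,4.5],"dr":[0,0,0],"jaw":4.5},{"offset":[0,0,4.5],"dr":[0,0,0],"jaw":4.5},{"offset":[0,0,4.5],"dr":[0,0,0],"jaw":4.5},{"offset":[0,0,4.5],"dr":[0,0,0],"jaw":4.5},{"offset":[0,0,2.5],"dr":[0,0,0],"jaw":4.5},{"offset":[0,0,0],"dr":[0,0,0],"jaw":4.5}]'

```text
t: 6.45
tool_pos: [0.5764, -0.283, 0.288]
eef_rot: [[0.972, 0.236, 0.006], [0.236, -0.972, -0.002], [0.005, 0.003, -1.0]]
wrist_force: [1.0, 0.5, -5.0]
finger_gap: 0.0499
```

Emit:
apply_moves --commands '[{"offset":[0.3,2,0],"dr":[0,0,0.06],"jaw":4.5},{"offset":[0.4,4,0],"dr":[0,0,0.07],"jaw":4.5},{"offset":[0.5,4.5,0],"dr":[0,0,0.07],"jaw":4.5},{"offset":[0.5,4.5,0],"dr":[0,0,0.07],"jaw":4.5},{"offset":[0.5,4.5,0],"dr":[0,0,0.07],"jaw":4.5},{"offset":[0.5,4.5,0],"dr":[0,0,0.07],"jaw":4.5},{"offset":[0.5,4.5,0],"dr":[0,0,0.07],"jaw":4.5},{"offset":[0.4,4,0],"dr":[0,0,0.07],"jaw":4.5}]'

```text
t: 7.25
tool_pos: [0.6106, 0.0461, 0.2817]
eef_rot: [[0.702, 0.712, -0.003], [0.712, -0.702, 0.0], [-0.002, -0.002, -1.0]]
wrist_force: [1.3, 0.6, -3.2]
finger_gap: 0.0499
```

Emit:
apply_moves --commands '[{"offset":[0.3,2.8,0],"dr":[0,0,0.06],"jaw":4.5},{"offset":[0,1.2,0],"dr":[0,0,0],"jaw":4.5},{"offset":[0,0,0],"dr":[0,0,0],"jaw":4.5},{"offset":[0,0,0],"dr":[0,0,0],"jaw":4.5},{"offset":[0,0,0],"dr":[0,0,0],"jaw":4.5}]'

```text
t: 7.75
tool_pos: [0.6148, 0.0804, 0.2838]
eef_rot: [[0.664, 0.748, 0.0], [0.748, -0.664, -0.001], [-0.001, 0.001, -1.0]]
wrist_force: [-0.4, -0.5, -3.8]
finger_gap: 0.0496
```

Run:
```python
from h import *
s=status.get_state();R=s["eef_rot"];print(s["t"],s["tool_pos"],np.degrees(np.arctan2(R[1,0],R[0,0])),s["wrist_force"],s["torque"],s["joint_positions"].round(2))
c=cap("wrist");b=cap("top");sc=cap("scene")
cv2.imwrite("pics/w4.png",np.vstack([c["frame"][100:,...,::-1],cv2.resize(sc["frame"][140:260,360:540,::-1],(450,300),interpolation=2)[:, :640] if 0 else cv2.copyMakeBorder(cv2.resize(sc["frame"][140:260,360:540,::-1],(450,300),interpolation=2),0,0,0,190,0)]))
```

```text
7.75 [0.6147785  0.08038707 0.28376854] 48.39005405156438 [-0.37474175 -0.4710879  -3.78601753] [-0.07578483  0.08614515  0.00755255] [-0.77  0.46  0.82  1.6  -0.35  1.23 -0.62]
```

View pics/w4.png

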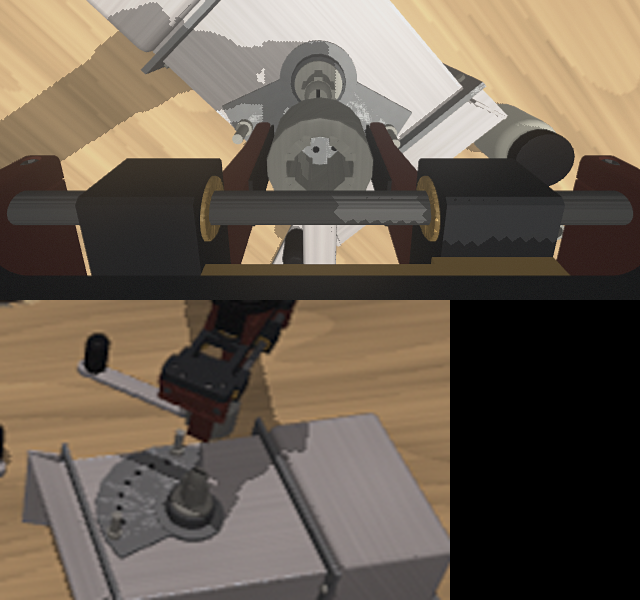

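The lever is held above the spindle. The wrist view shows the hub bore near (318,255 full frame), the nose behind it at (318,185), and the arm straight under the gripper. I'll measure the hub and the spindle from that one frame.

Run:
```python
from h import *
s=status.get_state();t=s["tool_pos"]
c=dict(np.load("wrist.npz"));q=cloud(c)
r=np.hypot(q[...,0]-.6148,q[...,1]-.083)
for lo,hi,R in [(.280,.296,.035),(.133,.139,.03),(.129,.135,.035),(.105,.12,.1)]:
    m=(q[...,2]>lo)&(q[...,2]<hi)&(r<R);P=q[m]
    print(lo,m.sum(),P.mean(0).round(4),cv2.minEnclosingCircle((P[:,:2]*1000).astype(np.float32)))
    if lo==.28:
        A=np.c_[P[:,:2]-P[:,:2].mean(0),np.ones(len(P))];print("tilt",np.linalg.lstsq(A,P[:,2],rcond=None)[0])
# pins & grip from top cam & scene cam
for n in("top","scene"):
    d=dict(np.load(n+".npz"));k=cloud(d)
    for lo,hi,R in [(.172,.19,.03),(.133,.139,.03)]:
        m=(k[...,2]>lo)&(k[...,2]<hi)&(np.hypot(k[...,0]-.614,k[...,1]-.084)<R)
        if m.sum()>5: print(n,lo,m.sum(),cv2.minEnclosingCircle((k[m][:,:2]*1000).astype(np.float32)),k[m].mean(0))
    rr=np.hypot(k[...,0]-t[0],k[...,1]-t[1])
    m=(k[...,2]>.26)&(k[...,2]<.32)&(rr>.09)&(rr<.16)&(k[...,0]<.6)&(k[...,1]<.06);P=k[m]
    print(n,"grip/arm",m.sum(),P[:,2].min() if m.any() else 0,P[:,2].max() if m.any() else 0, P[P[:,2]>.298].mean(0) if m.any() else 0)
```

```text
0.28 6164 [0.62   0.0875 0.2877] ((621.3783569335938, 90.47100067138672), 33.34159469604492)
tilt [0.00273828 0.00535725 0.28766302]
0.133 802 [0.6206 0.0897 0.1355] ((615.886474609375, 84.60743713378906), 22.335357666015625)
0.129 652 [0.6218 0.0909 0.1322] ((615.4552612304688, 83.9456558227539), 25.831510543823242)
0.105 22742 [0.6314 0.1017 0.1107] ((614.832763671875, 83.09284973144531), 99.96622467041016)
top 0.172 11 ((609.0364379882812, 85.673095703125), 5.893894195556641) [0.6073468  0.08676021 0.17707249]
top 0.133 42 ((606.2408447265625, 88.56062316894531), 22.530292510986328) [0.60167888 0.09065559 0.13559454]
top grip/arm 164 0.260064032157455 0.3079939223048015 [ 0.52581057 -0.01584535  0.30299554]
scene 0.172 53 ((615.881103515625, 80.6379165649414), 11.009955406188965) [0.61761047 0.0797735  0.17826595]
scene 0.133 97 ((616.5076904296875, 80.23959350585938), 25.78554916381836) [0.62201126 0.07762717 0.13588864]
scene grip/arm 236 0.26025443405280335 0.3087240449705019 [ 0.53125965 -0.0185505   0.30456568]
```

Spindle from two views: (0.615, 0.084). The hub is level, and its bore is about 0.7 mm along tool x from the TCP. I'll shift +0.3 cm in y and descend. Expected TCP z: nose 0.209, teeth 0.195, home 0.165.

Emit:
apply_moves --commands '[{"offset":[0,0.3,-2],"dr":[0,0,0],"jaw":4.5},{"offset":[0,0,-2.5],"dr":[0,0,0],"jaw":4.5},{"offset":[0,0,-2],"dr":[0,0,0],"jaw":4.5},{"offset":[0,0,0],"dr":[0,0,0],"jaw":4.5},{"offset":[0,0,0],"dr":[0,0,0],"jaw":4.5}]'

```text
t: 8.4
tool_pos: [0.615, 0.0856, 0.2191]
eef_rot: [[0.662, 0.75, 0.0], [0.75, -0.662, -0.0], [-0.0, 0.0, -1.0]]
wrist_force: [-0.3, -0.0, -3.0]
finger_gap: 0.0498
```

Emit:
apply_moves --commands '[{"offset":[0,0,-0.5],"dr":[0,0,0],"jaw":4.5},{"offset":[0,0,-0.3],"dr":[0,0,0],"jaw":4.5},{"offset":[0,0,-0.2],"dr":[0,0,0],"jaw":4.5},{"offset":[0,0,0],"dr":[0,0,0],"jaw":4.5}]'

```text
t: 8.8
tool_pos: [0.6148, 0.0863, 0.2086]
eef_rot: [[0.661, 0.751, 0.0], [0.751, -0.661, 0.0], [0.0, -0.0, -1.0]]
wrist_force: [-0.5, 0.6, -3.9]
finger_gap: 0.0497
```

Emit:
apply_moves --commands '[{"offset":[0,-0.25,0],"dr":[0,0,0],"jaw":4.5},{"offset":[0,0,-0.2],"dr":[0,0,0],"jaw":4.5},{"offset":[0,0,-0.2],"dr":[0,0,0],"jaw":4.5},{"offset":[0,0,0],"dr":[0,0,0],"jaw":4.5}]'

```text
t: 9.2
tool_pos: [0.6147, 0.0838, 0.2043]
eef_rot: [[0.661, 0.75, -0.0], [0.75, -0.661, -0.0], [-0.0, -0.0, -1.0]]
wrist_force: [0.0, -0.6, -4.3]
finger_gap: 0.05
```

Emit:
apply_moves --commands '[{"offset":[0,0,-0.2],"dr":[0,0,0],"jaw":4.5},{"offset":[0,0,-0.2],"dr":[0,0,0],"jaw":4.5},{"offset":[0,0,0],"dr":[0,0,0],"jaw":4.5}]'

```text
t: 9.5
tool_pos: [0.6147, 0.0837, 0.2003]
eef_rot: [[0.661, 0.75, -0.0], [0.75, -0.661, -0.0], [-0.0, -0.0, -1.0]]
wrist_force: [1.2, -0.2, -4.3]
finger_gap: 0.0501
```

The nose is in the bore with almost no side force. Next I'll go down gently to the teeth.

Emit:
apply_moves --commands '[{"offset":[0,0,-0.2],"dr":[0,0,0],"jaw":4.5},{"offset":[0,0,-0.2],"dr":[0,0,0],"jaw":4.5},{"offset":[0,0,0],"dr":[0,0,0],"jaw":4.5}]'

```text
t: 9.8
tool_pos: [0.6147, 0.0837, 0.1963]
eef_rot: [[0.661, 0.75, -0.0], [0.75, -0.661, -0.0], [-0.0, -0.0, -1.0]]
wrist_force: [1.6, -0.1, -4.1]
finger_gap: 0.0499
```

Emit:
apply_moves --commands '[{"offset":[0,0,-0.1],"dr":[0,0,0],"jaw":4.5},{"offset":[0,0,-0.1],"dr":[0,0,0],"jaw":4.5},{"offset":[0,0,0],"dr":[0,0,0],"jaw":4.5}]'

```text
t: 10.1
tool_pos: [0.6149, 0.0837, 0.1946]
eef_rot: [[0.661, 0.75, 0.0], [0.75, -0.661, -0.0], [-0.0, 0.0, -1.0]]
wrist_force: [0.8, -1.1, -4.0]
finger_gap: 0.0503
```

Emit:
apply_moves --commands '[{"offset":[0,0,-0.1],"dr":[0,0,0],"jaw":4.5},{"offset":[0,0,-0.1],"dr":[0,0,0],"jaw":4.5},{"offset":[0,0,0],"dr":[0,0,0],"jaw":4.5}]'

```text
t: 10.4
tool_pos: [0.6149, 0.0836, 0.1926]
eef_rot: [[0.661, 0.75, 0.0], [0.75, -0.661, -0.0], [-0.0, 0.0, -1.0]]
wrist_force: [0.4, -1.4, -3.4]
finger_gap: 0.0497
```

Emit:
apply_moves --commands '[{"offset":[0,0,-0.1],"dr":[0,0,0],"jaw":4.5},{"offset":[0,0,-0.1],"dr":[0,0,0],"jaw":4.5},{"offset":[0,0,0],"dr":[0,0,0],"jaw":4.5}]'

```text
t: 10.7
tool_pos: [0.6149, 0.0835, 0.1905]
eef_rot: [[0.661, 0.75, 0.0], [0.75, -0.661, -0.0], [-0.0, 0.0, -1.0]]
wrist_force: [0.9, -1.4, -3.6]
finger_gap: 0.0501
```

Emit:
apply_moves --commands '[{"offset":[0,0,-0.1],"dr":[0,0,0],"jaw":4.5},{"offset":[0,0,-0.1],"dr":[0,0,0],"jaw":4.5},{"offset":[0,0,0],"dr":[0,0,0],"jaw":4.5}]'

```text
t: 11.0
tool_pos: [0.6149, 0.0835, 0.1886]
eef_rot: [[0.661, 0.75, 0.0], [0.75, -0.661, -0.0], [-0.0, 0.0, -1.0]]
wrist_force: [0.6, -2.6, -3.4]
finger_gap: 0.0498
```

Run:
```python
from h import *
s=status.get_state();print(s["torque"],s["wrist_force"],s["tool_pos"])
```

```text
[-0.75035665 -0.12578847  0.01211634] [ 0.63970713 -2.6359269  -3.43500537] [0.61491717 0.08352402 0.18855476]
```

It is 6 mm below the tooth tops with no axial load, so the splines have engaged. I'll continue down, easing the small side load.

Emit:
apply_moves --commands '[{"offset":[0,-0.05,-0.2],"dr":[0,0,0],"jaw":4.5},{"offset":[0,0,-0.2],"dr":[0,0,0],"jaw":4.5},{"offset":[0,0,-0.2],"dr":[0,0,0],"jaw":4.5},{"offset":[0,0,-0.2],"dr":[0,0,0],"jaw":4.5},{"offset":[0,0,0],"dr":[0,0,0],"jaw":4.5}]'

```text
t: 11.5
tool_pos: [0.6148, 0.0834, 0.1802]
eef_rot: [[0.661, 0.751, -0.0], [0.751, -0.661, -0.0], [-0.0, -0.0, -1.0]]
wrist_force: [1.2, -1.1, -5.8]
finger_gap: 0.05
```

Emit:
apply_moves --commands '[{"offset":[0,0,-0.2],"dr":[0,0,0],"jaw":4.5},{"offset":[0,0,-0.2],"dr":[0,0,0],"jaw":4.5},{"offset":[0,0,-0.2],"dr":[0,0,0],"jaw":4.5},{"offset":[0,0,-0.2],"dr":[0,0,0],"jaw":4.5},{"offset":[0,0,0],"dr":[0,0,0],"jaw":4.5}]'

```text
t: 12.0
tool_pos: [0.6148, 0.0834, 0.1723]
eef_rot: [[0.661, 0.751, -0.0], [0.751, -0.661, -0.0], [-0.0, -0.0, -1.0]]
wrist_force: [1.6, -1.0, -5.1]
finger_gap: 0.0505
```

Emit:
apply_moves --commands '[{"offset":[0,0,-0.2],"dr":[0,0,0],"jaw":4.5},{"offset":[0,0,-0.2],"dr":[0,0,0],"jaw":4.5},{"offset":[0,0,-0.1],"dr":[0,0,0],"jaw":4.5},{"offset":[0,0,0],"dr":[0,0,0],"jaw":4.5}]'

```text
t: 12.4
tool_pos: [0.6148, 0.0834, 0.1674]
eef_rot: [[0.661, 0.75, -0.0], [0.75, -0.661, -0.0], [-0.0, -0.0, -1.0]]
wrist_force: [0.6, -1.8, -5.1]
finger_gap: 0.0501
```

Emit:
apply_moves --commands '[{"offset":[0,0,-0.1],"dr":[0,0,0],"jaw":4.5},{"offset":[0,0,-0.05],"dr":[0,0,0],"jaw":4.5},{"offset":[0,0,0],"dr":[0,0,0],"jaw":4.5}]'

```text
t: 12.7
tool_pos: [0.6148, 0.0833, 0.1661]
eef_rot: [[0.661, 0.75, -0.0], [0.75, -0.661, 0.0], [-0.0, -0.0, -1.0]]
wrist_force: [0.8, -0.9, -4.4]
finger_gap: 0.05
```

Next I'll feel for the collar, expecting contact at about 0.165.

Emit:
apply_moves --commands '[{"offset":[0,0,-0.05],"dr":[0,0,0],"jaw":4.5},{"offset":[0,0,-0.05],"dr":[0,0,0],"jaw":4.5},{"offset":[0,0,0],"dr":[0,0,0],"jaw":4.5}]'

```text
t: 13.0
tool_pos: [0.6148, 0.0833, 0.1651]
eef_rot: [[0.661, 0.751, -0.0], [0.751, -0.661, 0.0], [0.0, -0.0, -1.0]]
wrist_force: [-0.4, -0.2, -3.7]
finger_gap: 0.0503
```

Emit:
apply_moves --commands '[{"offset":[0,0,-0.05],"dr":[0,0,0],"jaw":4.5},{"offset":[0,0,0],"dr":[0,0,0],"jaw":4.5}]'

```text
t: 13.2
tool_pos: [0.6148, 0.0834, 0.1649]
eef_rot: [[0.661, 0.751, 0.0], [0.751, -0.661, 0.0], [0.0, -0.0, -1.0]]
wrist_force: [-0.9, -0.4, -0.0]
finger_gap: 0.0502
```

Emit:
apply_moves --commands '[{"offset":[0,0,-0.05],"dr":[0,0,0],"jaw":4.5},{"offset":[0,0,-0.05],"dr":[0,0,0],"jaw":4.5},{"offset":[0,0,0],"dr":[0,0,0],"jaw":4.5}]'

```text
t: 13.5
tool_pos: [0.6149, 0.0834, 0.1648]
eef_rot: [[0.661, 0.751, 0.0], [0.751, -0.661, 0.001], [0.001, -0.0, -1.0]]
wrist_force: [-4.8, 0.2, 8.3]
finger_gap: 0.0499
```

It is home: z stopped at 0.1648 while the press rose to about 12 N. I'll ease off the press and swing counter-clockwise towards open, about 43° away.

Emit:
apply_moves --commands '[{"offset":[0,0,0.1],"dr":[0,0,0.03],"jaw":4.5},{"offset":[0,0,0],"dr":[0,0,0.05],"jaw":4.5},{"offset":[0,0,0],"dr":[0,0,0.05],"jaw":4.5},{"offset":[0,0,0],"dr":[0,0,0.05],"jaw":4.5}]'

```text
t: 13.9
tool_pos: [0.6149, 0.0828, 0.1649]
eef_rot: [[0.514, 0.858, 0.0], [0.858, -0.514, -0.0], [-0.0, 0.0, -1.0]]
wrist_force: [-1.1, -0.5, 0.3]
finger_gap: 0.0502
```

```bash
cat > st.py <<'E'
from h import *
s=status.get_state();R=s["eef_rot"];print(s["t"],s["tool_pos"].round(4),"yaw",np.degrees(np.arctan2(R[1,0],R[0,0])).round(2),"F",s["wrist_force"].round(2),"M",s["torque"].round(3),s["joint_positions"][6].round(2))
E
python3 st.py
```

```text
13.9 [0.6149 0.0828 0.1649] yaw 59.07 F [-1.07 -0.53  0.26] M [-0.304  0.354 -0.207] -0.39
```

The moment about z is -0.2 N m, which matches the spindle's stated friction, so it is turning with the lever.

Emit:
apply_moves --commands '[{"offset":[0,0,0],"dr":[0,0,0.06],"jaw":4.5},{"offset":[0,0,0],"dr":[0,0,0.06],"jaw":4.5},{"offset":[0,0,0],"dr":[0,0,0.06],"jaw":4.5},{"offset":[0,0,0],"dr":[0,0,0.06],"jaw":4.5},{"offset":[0,0,0],"dr":[0,0,0.06],"jaw":4.5},{"offset":[0,0,0],"dr":[0,0,0.06],"jaw":4.5},{"offset":[0,0,0],"dr":[0,0,0.06],"jaw":4.5},{"offset":[0,0,0],"dr":[0,0,0.04],"jaw":4.5}]'

```text
t: 14.7
tool_pos: [0.6149, 0.0827, 0.1649]
eef_rot: [[0.08, 0.997, 0.0], [0.997, -0.08, -0.0], [-0.0, 0.0, -1.0]]
wrist_force: [-1.4, -1.3, 1.3]
finger_gap: 0.0499
```

```bash
python3 st.py
```

```text
14.7 [0.6149 0.0827 0.1649] yaw 85.44 F [-1.43 -1.31  1.27] M [-0.256  0.311 -0.205] 0.01
```

Now small steps, feeling for the stop.

Emit:
apply_moves --commands '[{"offset":[0,0,0],"dr":[0,0,0.03],"jaw":4.5},{"offset":[0,0,0],"dr":[0,0,0.03],"jaw":4.5},{"offset":[0,0,0],"dr":[0,0,0.02],"jaw":4.5},{"offset":[0,0,0],"dr":[0,0,0],"jaw":4.5}]'

```text
t: 15.1
tool_pos: [0.6149, 0.0827, 0.1648]
eef_rot: [[0.002, 1.0, 0.0], [1.0, -0.002, -0.0], [-0.0, 0.0, -1.0]]
wrist_force: [-1.9, -3.4, 3.7]
finger_gap: 0.0499
```

```bash
python3 st.py
```

```text
15.1 [0.6149 0.0827 0.1648] yaw 89.9 F [-1.92 -3.42  3.7 ] M [-0.67   0.448 -0.123] 0.07
```

Emit:
apply_moves --commands '[{"offset":[0,0,0],"dr":[0,0,0.015],"jaw":4.5},{"offset":[0,0,0],"dr":[0,0,0.015],"jaw":4.5},{"offset":[0,0,0],"dr":[0,0,0],"jaw":4.5}]'

```text
t: 15.4
tool_pos: [0.6149, 0.0828, 0.1648]
eef_rot: [[-0.028, 1.0, 0.0], [1.0, 0.028, -0.0], [-0.0, 0.0, -1.0]]
wrist_force: [-2.2, -4.6, 5.3]
finger_gap: 0.0498
```

```bash
python3 st.py
```

```text
15.4 [0.6149 0.0828 0.1648] yaw 91.62 F [-2.16 -4.64  5.28] M [-0.902  0.465 -0.141] 0.1
```

Emit:
apply_moves --commands '[{"offset":[0,0,0.02],"dr":[0,0,0.015],"jaw":4.5},{"offset":[0,0,0],"dr":[0,0,0.015],"jaw":4.5},{"offset":[0,0,0],"dr":[0,0,0],"jaw":4.5}]'

```text
t: 15.7
tool_pos: [0.6148, 0.0834, 0.1648]
eef_rot: [[-0.059, 0.998, -0.0], [0.998, 0.059, 0.0], [0.0, -0.0, -1.0]]
wrist_force: [-1.6, -2.9, 3.0]
finger_gap: 0.0498
```

```bash
python3 st.py
```

```text
15.7 [0.6148 0.0834 0.1648] yaw 93.38 F [-1.58 -2.9   3.01] M [-0.715  0.492 -0.365] 0.12
```

Emit:
apply_moves --commands '[{"offset":[0,0,0],"dr":[0,0,0.01],"jaw":4.5},{"offset":[0,0,0],"dr":[0,0,0.01],"jaw":4.5},{"offset":[0,0,0],"dr":[0,0,0],"jaw":4.5}]'

```text
t: 16.0
tool_pos: [0.6148, 0.0836, 0.1648]
eef_rot: [[-0.078, 0.997, -0.0], [0.997, 0.078, 0.001], [0.001, -0.0, -1.0]]
wrist_force: [-1.3, -3.0, 2.1]
finger_gap: 0.0497
```

```bash
python3 st.py
```

```text
16.0 [0.6148 0.0836 0.1648] yaw 94.48 F [-1.28 -3.    2.1 ] M [-0.421  0.478 -1.104] 0.14
```

The moment reached -1.1 N m, about 8 N at the grip, so the stop is met. I'll release and rise.

Emit:
apply_moves --commands '[{"offset":[0,0,0],"dr":[0,0,0],"jaw":7.5},{"offset":[0,0,0],"dr":[0,0,0],"jaw":7.5},{"offset":[0,0,0],"dr":[0,0,0],"jaw":7.5},{"offset":[0,0,0],"dr":[0,0,0],"jaw":7.5},{"offset":[0,0,0],"dr":[0,0,0],"jaw":7.5}]'

```text
t: 16.5
tool_pos: [0.6149, 0.0835, 0.1648]
eef_rot: [[-0.078, 0.997, 0.0], [0.997, 0.078, 0.0], [-0.0, 0.0, -1.0]]
wrist_force: [0.9, 0.2, 0.1]
finger_gap: 0.0751
```

Emit:
apply_moves --commands '[{"offset":[0,0,0.5],"dr":[0,0,0],"jaw":7.5},{"offset":[0,0,1.5],"dr":[0,0,0],"jaw":7.5},{"offset":[0,0,4],"dr":[0,0,0],"jaw":7.5},{"offset":[0,0,5],"dr":[0,0,0],"jaw":7.5},{"offset":[0,0,5],"dr":[0,0,0],"jaw":7.5},{"offset":[0,0,5],"dr":[0,0,0],"jaw":7.5},{"offset":[0,0,0],"dr":[0,0,0],"jaw":7.5},{"offset":[0,0,0],"dr":[0,0,0],"jaw":7.5}]'

```text
t: 17.3
tool_pos: [0.6152, 0.083, 0.3772]
eef_rot: [[-0.078, 0.997, 0.004], [0.997, 0.078, 0.001], [0.001, 0.004, -1.0]]
wrist_force: [-1.4, -0.0, -1.2]
finger_gap: 0.0754
```

```bash
python3 st.py
python3 - <<'E'
from h import *
c=cap("wrist");sc=cap("scene")
cv2.imwrite("pics/w5.png",np.vstack([c["frame"][0:300,...,::-1],cv2.copyMakeBorder(cv2.resize(sc["frame"][150:270,360:540,::-1],(450,300),interpolation=2),0,0,0,190,0)]))
for n,d in(("wrist",c),("scene",sc)):
    q=cloud(d);r=np.hypot(q[...,0]-.615,q[...,1]-.084)
    for nm,lo,hi,a,b in [("nose",.177,.185,0,.02),("hub",.165,.174,0,.03),("griptop",.182,.190,.1,.16),("arm",.140,.148,.03,.112)]:
        m=(q[...,2]>lo)&(q[...,2]<hi)&(r>a)&(r<b);P=q[m]
        if len(P)>4:
            k=cv2.minEnclosingCircle((P[:,:2]*1000).astype(np.float32)); print(n,nm,len(P),P.mean(0).round(4),np.round(k[0],1),round(k[1],1))
E
```

```text
17.3 [0.6152 0.083  0.3772] yaw 94.46 F [-1.38 -0.02 -1.18] M [-0.053  0.084  0.063] 0.05
wrist nose 206 [0.6148 0.0844 0.1792] [614.4  84.2] 9.2
wrist hub 1200 [0.6151 0.0851 0.1692] [615.1  84. ] 24.9
wrist griptop 202 [ 0.618  -0.043   0.1848] [617.6 -44.9] 11.1
wrist arm 1113 [0.6121 0.0179 0.1435] [575.   37.6] 81.5
scene nose 38 [0.6163 0.0809 0.1798] [615.2  80.5] 10.4
scene hub 168 [0.6173 0.0793 0.1704] [612.9  81.2] 27.7
scene griptop 49 [ 0.6192 -0.0487  0.1858] [618.9 -50.2] 12.5
scene arm 204 [0.6129 0.017  0.1447] [574.   36.3] 81.2
```

View pics/w5.png

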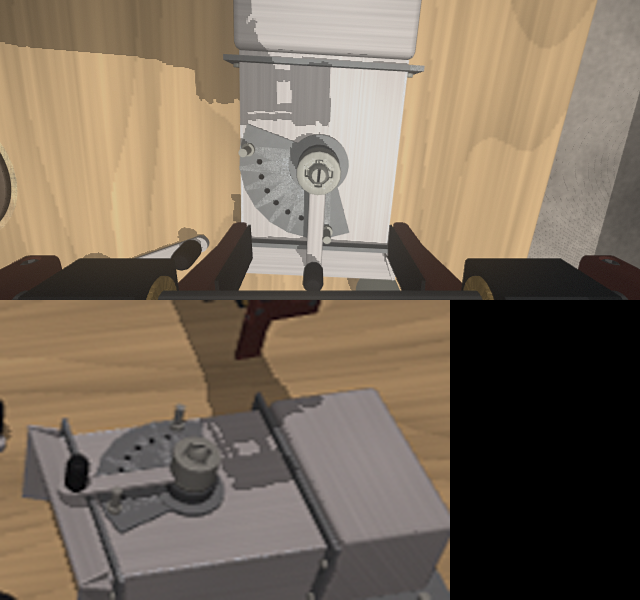

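The hub top is at 0.170 and the nose stands 10 mm out, so it is fully home. The arm lies beside the open pin at (328,232). I'll check the gap numerically.

Run:
```python
from h import *
c=dict(np.load("wrist.npz"));q=cloud(c)
o=np.array([.6151,.0840]);
m=(q[...,2]>.1395)&(q[...,2]<.150)
d=q[...,:2]-o; a=np.hypot(d[...,0],d[...,1])
for lo,hi in[(.03,.05),(.05,.07),(.07,.084),(.086,.094),(.098,.112)]:
    k=m&(a>lo)&(a<hi)&(abs(d[...,0])<.04)&(d[...,1]<0);x=np.sort(d[k][:,0])*1000
    print(lo,len(x),np.histogram(x,np.arange(-20,32,2))[0])
# arm axis
k=m&(a>.03)&(a<.08)&(abs(d[...,0])<.012)&(d[...,1]<0);P=d[k]
print(cv2.fitLine((P*1000).astype(np.float32),cv2.DIST_HUBER,0,.01,.01).ravel())
f=c["frame"][...,::-1]
cv2.imwrite("pics/c3.png",cv2.resize(f[120:300,270:370],None,fx=3.3,fy=3.3,interpolation=2))
```

```text
0.03 243 [ 0  0  0  0  0 13 25 25 23 24 24 23 26 24 23 13  0  0  0  0  0  0  0  0
  0]
0.05 252 [ 0  0  0  0  0  7 26 25 27 25 24 27 24 24 26 17  0  0  0  0  0  0  0  0
  0]
0.07 164 [ 0  0  0  0  0  0 14 17 16 16 18 16 17 18 16 16  0  0  0  0  0  0  0  0
  0]
0.086 140 [ 0  0  0  0  0  0 12  6 12  7 10 11  7 12  8 10 11  5 11 10  8  0  0  0
  0]
0.098 159 [ 0  0  0  0  0  0 10 15 19 15 16 18 16 16 15 15  4  0  0  0  0  0  0  0
  0]
[ 2.2021616e-02 -9.9975747e-01  1.2855059e+00 -5.5118519e+01]
```

View pics/c3.png

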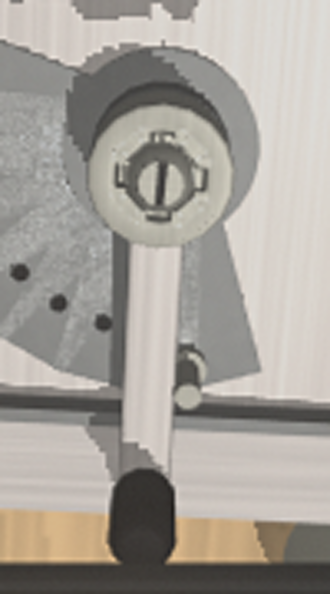

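The crop shows the teeth seated in the grooves, the slot in line with the arm, and the arm's side against the pin. In the depth slice the arm and pin join with no gap (pin from about 12 to 22 mm). Handing in.

```bash
python3 -c "
from bench import job; print(job.hand_in())"
```

```text
the job is handed in; nothing more can be done
None
```

The smallest lever is back on the spindle, fully home on its collar and swung to its open stop. I handed the job in at about 17 s with the gripper clear.

- **Fit:** I lined the lever up with the spindle's slot, with the blade about 47° open. The splines engaged on the first try, so no searching turn was needed. Pressing the hub home took about 12 N.
- **Swing:** The lever turned against about 0.2 N m, which matches the spindle's stated friction. At the stop the moment rose to 1.1 N m, about 8 N at the grip, before I let go.
- **Last checks:** The hub top is at 170 mm and the nose stands about 10 mm out. The arm lies at 271.3°, which is open to within about 1° given a damper yaw of roughly 1.7°. The depth slice shows no gap between the arm and the open pin.
- **Small disagreement:** The tool's own angle at the stop read 94.5°, about 3° past the arm's. I put this down to the hub turning slightly in the pads. The cameras and the pin contact agree with each other.

I found the stop by turning the hub, and did not push separately at the grip. I did not re-measure the other things on the bench, but the arm went near them only at height, or as it closed on the lever. My first move call was refused for missing keys, and nothing moved.

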